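# Seat a splined specimen carrier in a wear tester's spindle and hold it home

## Task

Lift the specimen carrier (the piece whose brass grip is a flat-sided block, not round) out of the rack and slip its stem into the bore of the spindle hub on the white unit. Turn it until its four splines line up with the hub's cross slot, push it fully home against the spring ejector until its flange sits flush on the hub, and finish there: still gripping it and pressing it down, not letting go. Leave everything else, including the two other pieces in the rack, where it is.

Things in the scene. Friction and masses are not known exactly. Their poses are not given: they have to be found in the camera images.
- carrier: Specimen carrier, 0.13 to 0.23 kg, upright in one of the rack's holes at the start (foot 14 mm above the table, flange on the rack, free to shift 3 mm sideways). Origin: centre of its stem's foot, z up. Stem 12 mm diameter, its first 8 mm tapering to a 6 mm tip. Splines at 28 to 46 mm, steel flange 54 mm diameter at 46 to 52 mm, brass grip block at 52 to 84 mm, thin disc on top to 87 mm.
- carrier_grip (a point): Grip point on the carrier's axis, 74 mm above its foot, inside the brass block: 24 mm thick along the carrier's x, 40 mm along its y, 32 mm high. Grip it across the 24 mm, fingers closing along the carrier's x; a TCP here keeps the fingertips 3 mm above the flange. Axes as the carrier's.
- carrier_splines (a point): Lower end of the splines on the carrier's axis, 28 mm above its foot. Four splines form a cross 26 mm across, 5 mm thick, pointing along the carrier's +x, -x, +y, -y, up to the flange; their lowest 3 mm are chamfered to 2.6 mm thick. Any of the four quarter turns fits the hub.
- hub: Fixed steel spindle hub, cylinder 50 mm diameter, 60 mm high, on the unit's deck; its top face is 130 mm above the table. Origin: centre of its underside, z up. From above: a round bore 14 mm across and a cross slot 7 mm wide right across the hub along its own x and y, edges chamfered 1.5 mm. It does not turn.
- hub_mouth (a point): Centre of the bore at the hub's top face, 60 mm above the hub's origin. Splines not lined up rest on this face, the carrier's foot then 28 mm below this point. With splines meshed, the foot meets the spring ejector 36 mm below this point.
- hub_seat (a point): Where the centre of the carrier's foot is when fully home (flange on the hub's top face): on the hub's axis, 46 mm below the top face. Axes as the hub's.
- ejector (a joint): Travel of the spring ejector in the hub, m: 0 at rest, about 0.010 with the carrier fully home. Springy: 4 N at rest rising by 0.3 N per mm, 7 N when home; it is stronger than the carrier's weight and lifts the carrier again if nobody presses.
- unit: Fixed white spindle unit with a black top, 200 (x) x 180 (y) mm, 70 mm high, carrying the hub at its centre and a low steel ring (144 mm diameter, 14 mm high) around the hub; two small blocks up to 28 mm high on two corners of the deck. Origin: centre of its underside.
- rack: Fixed grey rack block, 70 (x) x 226 (y) mm, 60 mm high, with three round 32 mm holes right through it in a row along its y, 75 mm apart, the middle one at its centre. Origin: centre of its underside.
- round_top: Another piece standing in the rack: 22 mm plain stem, 54 mm flange, round brass knob 30 mm across and 24 mm high on it. Origin: foot of its stem. Leave alone.
- mushroom_top: Another piece standing in the rack: 22 mm plain stem, 50 mm flange, a thin neck with a flat round brass head 40 mm across, top 76 mm above its foot. Origin: foot of its stem. Leave alone.
- weight: Brass knobbed weight, 34 mm across, 46 mm high, on the table. Origin: centre of its underside. Leave alone.
- mouse: Black computer mouse, 105 x 66 x 35 mm. Origin: centre of its underside. Leave alone.
- beaker: Glass beaker, 64 mm across, 80 mm high. Origin: centre of its underside. Leave alone.
- screwdriver: Screwdriver, 190 mm long, lying on the table. Leave alone.
- micrometer: Steel micrometer, about 160 x 55 mm, 18 mm high, lying on the table. Leave alone.
Mind the look-alikes: they are no part of the job. Leave any purple look-alike of the carrier alone.

How it is judged:
By the outcome, as a careful person would: the job done as asked, in the order asked, and still so for the second after the job is handed in, while the arm keeps its last pose, push and grip.
It also fails if it takes over 42 s, if anything falls off the work surface, if the arm or the gripper's body presses on something with over 40 N, if the wrist force passes 120 N, or if a joint passes its speed limit or range.

## Robot

A 7-joint arm with a two-finger parallel gripper is mounted at the origin on the work surface. World frame = base frame: x ahead of the robot, y to its left, z up, the work surface at z = 0. Lengths are in m, angles in rad, forces in N, time in s.
With the tool pointing down it reaches from about 0.35 to 0.9 m from the base axis. Payload 8.1 kg.
Tool frame: the origin (TCP) lies between the finger pads, 19 mm behind the fingertips; this is the grasp point; z points along the fingers, y is the direction in which the jaws open and shut (so a half turn about z gives the same grasp; the last joint's range is limited). The gripper opens to 92 mm and grips with 3 to 60 N. Pads are 19 mm wide; open, the fingers measure 130 mm over their backs; the gripper's body (75 mm by 190 mm) begins 47 mm behind the grasp point.
Start: joints at [1.2, 0.434, 0.025, 1.573, -0.012, 1.134, -0.075], TCP at [0.165, -0.603, 0.246] pointing down, gripper open.
Joint ranges: [-2.62, 2.62], [-0.44, 2.09], [-1.27, 1.32], [0.08, 2.57], [-1.32, 4.46], [0.12, 2], [-2.74, 2.74]. Speed limits (rad/s): [2.22, 2.22, 3.01, 3.01, 3.14, 3.14, 3.14].

## Interface

Orientations are given as a rotation vector (axis times angle).
In Python, from cell import observe, get_image, sign_off gives the robot as it stands.
- The arm moves only by the tool arm_command, never from a script. Its argument "deltas" is a list of rows, each an object with "xyz": the shift along the tool's x, y, z in cm, a list of three; "turn": the turn about the tool's z in degrees; "jaw": the closure in counts, from 0 (fully open) to 255 (shut). A call has 1 to 5 rows; each row is the pose to reach, as a shift and turn from the pose measured when the call began, along the tool's axes at that moment; what a row does not reach only later rows make up. A row lasts 1/12 s, in which the tool goes at most 41.7 mm and 7.16 degrees, less where a joint would pass 70% of its speed; a pose out of reach is approached as far as the arm can. A call with a gripper value outside its range is refused whole. The fingers move at their own pace and stop on an object; "force" is the grip in N (left out, the last holds). Time passes only in rows, so rows that repeat a pose let the fingers close. It gives the time, the measured TCP pose, the force and the opening at its end, in the units of the state.
- observe(): the state, without advancing time (a new reading comes with each control period).
- get_image(name): name is "scene" or "side" or "wrist"; returns a dict with "frame" (384x512x3 uint8, red, green, blue), "depth" (384x512 float32, m along the optical axis (not along the pixel's ray), 0 where there is no reading), "camera_matrix" (3x3 intrinsics, pixels), "distortion" ([k1, k2, p1, p2, k3] as OpenCV has them; the pictures are not rectified), "cam_to_world" (4x4, takes a point from camera to world coordinates). Camera axes: x right, y up, looking along -z (the intrinsics and any distortion apply to the point x, -y, -z); pixel columns grow to the right and rows downward; lengths in m; the calibration is good to about 2 mm. A picture is of the moment at which its call begins.
- sign_off(): hands the job in, once; it reports no verdict.
The state is a dict: "clock": time; "joints": joint angles; "dq": joint speeds; "joint_efforts": joint torques, N m; "position": TCP position; "ee_rot": TCP orientation; "force": force on the tool from outside, world axes, zero at the start; "ft_torque": the same for the moment, N m; "width": opening from 0.0 (shut) to 1.0 (fully open).
Only numpy, scipy, OpenCV 4.12 (cv2) and the standard library are available. Lean on these libraries where they do the work, as an engineer would, in place of code of your own. Each camera call takes 0.05 s, during which the arm holds its last target.

## Working session

There is one attempt and no reset: what is moved stays moved. The work goes in short steps, Python scripts to look and compute and a tool call to move; the robot and the scene stay as the last step left them, time stands still between calls to the robot, and variables do not carry over. Pictures are saved under pics/ and viewed, and the job is handed in when it is done.

Besides the shell and the picture viewer there is one more tool, called as a command line: name --argument value ..., lists and objects as JSON in quotes. arm_command: Moves the arm, as the interface text tells. Its arguments: {"type":"object","properties":{"deltas":{"type":"array","items":{"type":"object","properties":{"xyz":{"type":"array","items":{"type":"number"}},"turn":{"type":"number"},"jaw":{"type":"number"}}}},"force":{"type":"number"}},"required":["deltas"]}

```bash
mkdir -p pics; ls; cat > h.py <<'E'
import numpy as np, cv2, pickle
from cell import observe, get_image, sign_off
def grab(n,tag):
    d=get_image(n); pickle.dump(d,open(f'{tag}.pkl','wb')); cv2.imwrite(f'pics/{tag}.png',d['frame'][:,:,::-1]); return d
def load(tag): return pickle.load(open(f'{tag}.pkl','rb'))
def rays(d,px):
    px=np.asarray(px,float).reshape(-1,1,2)
    u=cv2.undistortPoints(px,d['camera_matrix'],np.array(d['distortion'],float))[:,0]
    r=np.c_[u[:,0],-u[:,1],-np.ones(len(u))]
    T=d['cam_to_world']; return T[:3,3],r@T[:3,:3].T
def plane(d,px,z):
    o,r=rays(d,px); return o+r*((z-o[2])/r[:,2])[:,None]
def bydepth(d,px):
    px=np.asarray(px,int); o,r=rays(d,px); z=d['depth'][px[:,1],px[:,0]]; return o+r*z[:,None]
E
python3 - <<'E'
from h import *
for n in('scene','side','wrist'):
    d=grab(n,n+'0'); print(n,d['cam_to_world'][:3,3].round(3),d['camera_matrix'][0,0],d['distortion'])
s=observe(); print(s)
E
```

```text
pics
scene [ 1.08  -0.639  0.694] 447.2841537713317 [-0.08596193  0.          0.          0.          0.        ]
side [0.469 0.747 0.658] 348.0003921039639 [0.01465878 0.         0.         0.         0.        ]
wrist [ 0.231 -0.586  0.384] 282.4649509535034 [-0.04680689  0.          0.          0.          0.        ]
{'clock': 0.15, 'joints': array([ 1.20035577,  0.43503466,  0.02500739,  1.57385084, -0.01157547,
        1.13398469, -0.07514341]), 'dq': array([ 1.46303811e-04, -1.76541782e-03,  6.69382394e-04, -2.19627866e-03,
        1.17716856e-04,  7.81086986e-05, -1.22959295e-04]), 'joint_efforts': array([ 2.50303383e-03, -6.68255138e+01,  9.86288264e-01, -3.14691031e+01,
       -6.04405557e-02,  3.92561685e-02,  1.27648391e-04]), 'position': array([ 0.16524824, -0.60240512,  0.2449576 ]), 'ee_rot': array([-3.11240447e+00, -4.19115596e-01,  4.53684706e-04]), 'force': array([-0.23638452, -0.70960733,  0.26142781]), 'ft_torque': array([-0.01317862, -0.0099266 ,  0.04129838]), 'width': 0.9968575416541412}
```

View pics/scene0.png

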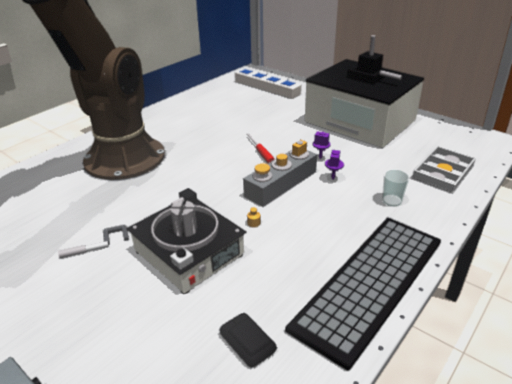

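View pics/side0.png

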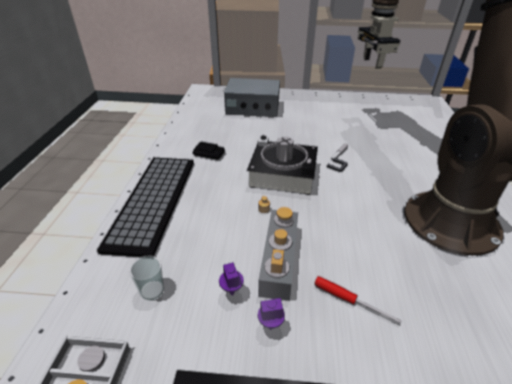

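View pics/wrist0.png

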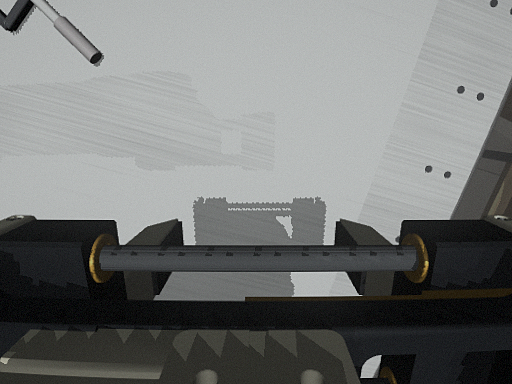

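The scene image shows three brass tops in the rack, at (262,170), (282,160) and (300,148). In the side image they are at (285,214), (281,237) and (277,262). There are also purple look-alikes at scene (322,140) and (334,160). The hub is at scene (183,215) and side (285,150). I'll check which piece is flat-sided in enlarged crops.

```bash
python3 - <<'E'
from h import *
a=load('scene0')['frame'][125:210,235:350]; b=load('side0')['frame'][195:305,240:320]
c=load('side0')['frame'][125:200,240:330]
A=cv2.resize(a,(400,300),interpolation=cv2.INTER_CUBIC);B=cv2.resize(b,(400,550),interpolation=cv2.INTER_CUBIC)
C=cv2.resize(c,(400,250),interpolation=cv2.INTER_CUBIC)
o=np.zeros((550,800,3),np.uint8);o[:300,:400]=A;o[300:,:400]=C;o[:,400:]=B
cv2.imwrite('pics/crop1.png',o[:,:,::-1])
d=load('side0');print('rack tops side',plane(d,[(285,214),(281,237),(277,258)],[.098]*1and .098).round(3))
print(bydepth(d,[(285,214),(281,237),(277,255),(285,146),(285,232)]).round(3))
d=load('scene0');print(bydepth(d,[(262,169),(282,159),(300,146),(181,206)]).round(3))
E
```

```text
rack tops side [[0.458 0.126 0.098]
 [0.465 0.202 0.098]
 [0.47  0.264 0.098]]
[[ 0.458  0.12   0.093]
 [ 0.465  0.196  0.091]
 [ 0.471  0.259  0.102]
 [ 0.468 -0.146  0.124]
 [ 0.456  0.177  0.089]]
[[ 0.468  0.098  0.091]
 [ 0.475  0.173  0.087]
 [ 0.483  0.243  0.098]
 [ 0.461 -0.165  0.126]]<stdin>:8: SyntaxWarning: invalid decimal literal
```

View pics/crop1.png

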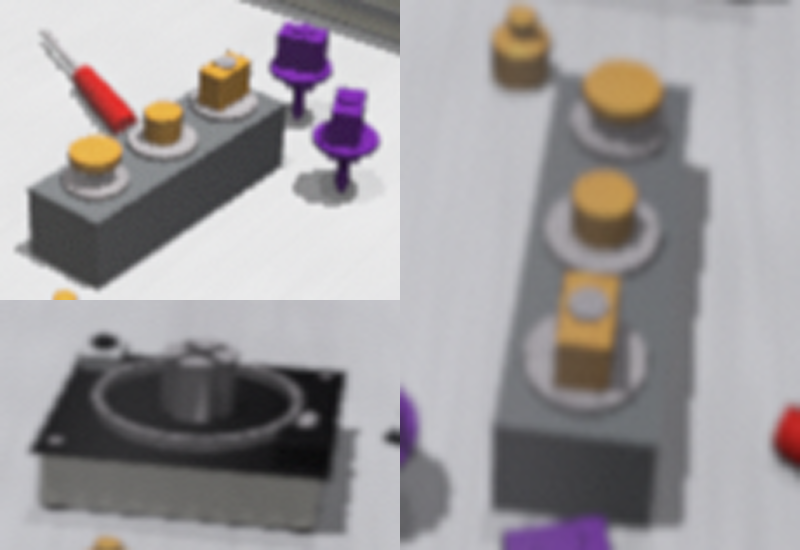

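The carrier is the piece at scene (300,148) / side (277,262). It is the only brass flat-sided block standing in the rack. The other two rack pieces are round, and the two similar shapes are purple. I'll move to look at the hub on the way.

```bash
cat >> h.py <<'E'
from scipy.spatial.transform import Rotation as Ro
def yaw(R): return np.degrees(np.arctan2(R[1,0],R[0,0]))
def togo(xyz,yw=None):
    s=observe(); R=Ro.from_rotvec(s['ee_rot']).as_matrix(); d=R.T@(np.array(xyz)-s['position'])*100
    print('t',s['clock'],'pos',s['position'].round(4),'yaw',yaw(R).round(2),'tilt',R[:,2].round(4),'F',s['force'].round(1),'w',round(s['width'],3),'j7',s['joints'].round(2))
    print('delta cm',d.round(3),'' if yw is None else 'turn %.2f'%(-((yw-yaw(R)+180)%360-180)))
E
python3 - <<'E'
from h import *
togo([.465,-.28,.25],90)
d=load('wrist0'); s=observe();R=Ro.from_rotvec(s['ee_rot']).as_matrix()
T=d['cam_to_world'];print((R.T@(T[:3,3]-s['position'])).round(4),(R.T@T[:3,:3]).round(3))
E
```

```text
t 0.15 pos [ 0.1652 -0.6024  0.245 ] yaw 15.34 tilt [-4.e-04  1.e-03 -1.e+00] F [-0.2 -0.7  0.3] w 0.997 j7 [ 1.2   0.44  0.03  1.57 -0.01  1.13 -0.08]
delta cm [ 37.436 -23.164  -0.483] turn -74.66
[ 0.0678  0.001  -0.139 ] [[ 0.     0.967  0.255]
 [ 1.    -0.    -0.   ]
 [-0.     0.255 -0.967]]
```

```bash
python3 - <<'E'
from h import *
togo([.465,-.215,.25],90)
E
```

```text
t 0.15 pos [ 0.1652 -0.6024  0.245 ] yaw 15.34 tilt [-4.e-04  1.e-03 -1.e+00] F [-0.2 -0.7  0.3] w 0.997 j7 [ 1.2   0.44  0.03  1.57 -0.01  1.13 -0.08]
delta cm [ 39.155 -29.432  -0.477] turn -74.66
```

arm_command --deltas '[{"xyz": [39, -29.5, -0.5], "turn": -74.7, "jaw": 0}, {"xyz": [39, -29.5, -0.5], "turn": -74.7, "jaw": 0}, {"xyz": [39, -29.5, -0.5], "turn": -74.7, "jaw": 0}, {"xyz": [39, -29.5, -0.5], "turn": -74.7, "jaw": 0}, {"xyz": [39, -29.5, -0.5], "turn": -74.7, "jaw": 0}]'

```text
clock: 0.57
position: [0.2929, -0.4357, 0.2474]
ee_rot: [-2.829, -1.364, -0.0]
force: [1.1, -0.4, -0.1]
width: 0.998
```

```bash
python3 - <<'E'
from h import *
togo([.465,-.215,.25],90)
E
```

```text
t 0.5667 pos [ 0.2929 -0.4357  0.2474] yaw 51.49 tilt [-2.e-04  6.e-04 -1.e+00] F [ 1.1 -0.4 -0.1] w 0.998 j7 [ 1.02  0.28 -0.18  1.8   0.06  1.06  0.15]
delta cm [27.982 -0.276 -0.247] turn -38.51
```

arm_command --deltas '[{"xyz": [28, -0.3, -0.2], "turn": -38.5, "jaw": 0}, {"xyz": [28, -0.3, -0.2], "turn": -38.5, "jaw": 0}, {"xyz": [28, -0.3, -0.2], "turn": -38.5, "jaw": 0}, {"xyz": [28, -0.3, -0.2], "turn": -38.5, "jaw": 0}, {"xyz": [28, -0.3, -0.2], "turn": -38.5, "jaw": 0}]'

```text
clock: 0.98
position: [0.4205, -0.2711, 0.2491]
ee_rot: [-2.273, -2.168, -0.0]
force: [0.0, -0.4, 0.0]
width: 1.002
```

```bash
python3 - <<'E'
from h import *
togo([.465,-.215,.25],90)
E
```

```text
t 0.9833 pos [ 0.4205 -0.2711  0.2491] yaw 87.3 tilt [-2.e-04  3.e-04 -1.e+00] F [ 0.  -0.4  0. ] w 1.002 j7 [ 0.79  0.26 -0.4   1.84  0.12  1.06  0.3 ]
delta cm [ 5.81   4.178 -0.087] turn -2.70
```

arm_command --deltas '[{"xyz": [5.8, 4.2, -0.1], "turn": -2.7, "jaw": 0}, {"xyz": [5.8, 4.2, -0.1], "turn": -2.7, "jaw": 0}, {"xyz": [5.8, 4.2, -0.1], "turn": -2.7, "jaw": 0}, {"xyz": [5.8, 4.2, -0.1], "turn": -2.7, "jaw": 0}]'

```text
clock: 1.32
position: [0.4662, -0.2132, 0.25]
ee_rot: [-2.216, -2.225, -0.001]
force: [-1.1, -1.0, -0.0]
width: 0.998
```

```bash
python3 - <<'E'
from h import *
d=grab('wrist','wh1')
cv2.imwrite('pics/wh1b.png',cv2.resize(d['frame'],(800,600),interpolation=cv2.INTER_CUBIC)[:,:,::-1])
togo([.465,-.215,.25],90)
E
```

```text
t 1.3667 pos [ 0.4651 -0.215   0.2498] yaw 90.06 tilt [-1.e-03  3.e-04 -1.e+00] F [-0.8 -0.4  0.3] w 1.001 j7 [ 0.68  0.29 -0.44  1.81  0.14  1.08  0.19]
delta cm [-0.003 -0.006 -0.016] turn 0.06
```

View pics/wh1b.png

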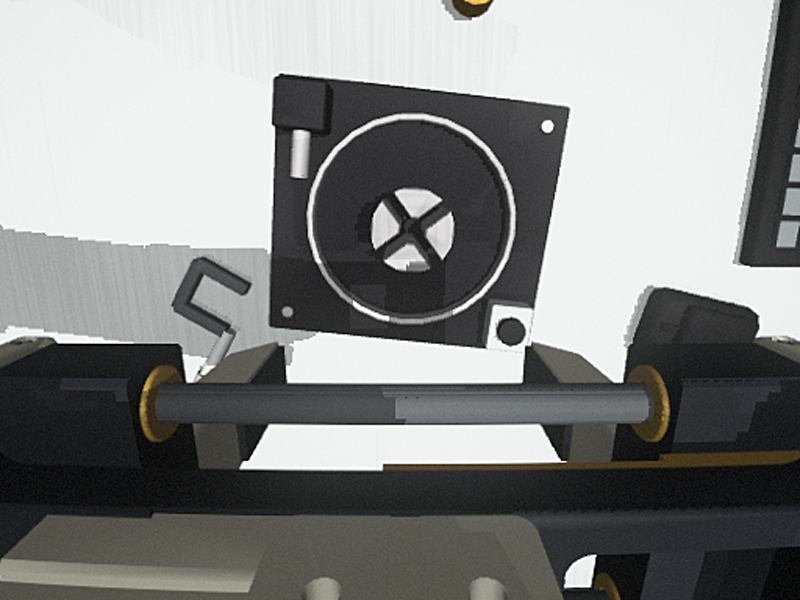

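The wrist view shows the hub at about (412,229) in the 800 px view, with its cross slot turned roughly 40°. I'll measure its centre and slot angle on the z = 0.130 plane.

```bash
cat > hub.py <<'E'
from h import *
import sys
def hub(tag,c0,z=.130):
    d=load(tag); g=cv2.cvtColor(d['frame'],cv2.COLOR_RGB2GRAY)
    v,u=np.mgrid[0:384,0:512]; px=np.c_[u.ravel(),v.ravel()]
    P=plane(d,px,z); G=g.ravel(); near=np.hypot(*(P[:,:2]-c0).T)<.032
    b=near&(G>150)
    m=b.reshape(384,512).astype(np.uint8)
    n,l,st,ce=cv2.connectedComponentsWithStats(m); keep=[i for i in range(1,n) if st[i,4]>40]
    print('comps',[(st[i,4],ce[i].round(1).tolist()) for i in keep])
    Q=P[np.isin(l.ravel(),keep)][:,:2]
    (c,r)=cv2.minEnclosingCircle(Q.astype(np.float32)); c=np.array(c)
    # per-quadrant centroid mean
    print('enclosing circle',c.round(4),'r',round(r,4),'quad mean',np.mean([P[l.ravel()==i][:,:2].mean(0) for i in keep],0).round(4))
    for cc in (c,):
        D=P[:,:2]-cc; rr=np.hypot(*D.T); th=np.arctan2(D[:,1],D[:,0]); k=(rr>.011)&(rr<.021)
        w=(G[k]<130)
        for t in (110,130,150):
            w=G[k]<t; print('slot angle mod90',t,(np.degrees(np.angle(np.sum(np.exp(4j*th[k][w]))))/4).round(2))
    zz=bydepth(d,px[np.isin(l.ravel(),keep)]); print('depth z',np.median(zz[:,2]).round(4))
hub(sys.argv[1],np.array([float(sys.argv[2]),float(sys.argv[3])]))
E
python3 -c "
from h import *
print(plane(load('wh1'),[(263.7,146.5)],.13))
s=observe();d=load('wh1')
print(d['depth'][140:155:4,255:275:4])"
python3 hub.py wh1 .465 -.16
python3 - <<'E'
from h import *
cv2.imwrite('pics/wh1c.png',cv2.resize(load('wh1')['frame'][110:185,225:305],(800,600)[:2],interpolation=cv2.INTER_CUBIC)[:,:,::-1])
E
```

```text
[[ 0.47038121 -0.17069012  0.13      ]]
[[0.27354676 0.30283135 0.29143146 0.3145477  0.3101084 ]
 [0.25790647 0.29232872 0.29146814 0.29227775 0.27478158]
 [0.258975   0.3167099  0.29353207 0.3151189  0.2607277 ]
 [0.3122001  0.2823662  0.28175905 0.3176887  0.31656384]]
comps [(np.int32(343), [266.7, 128.2]), (np.int32(327), [244.7, 144.3]), (np.int32(272), [281.9, 148.5]), (np.int32(210), [259.1, 163.8])]
enclosing circle [ 0.4702 -0.1713] r 0.0245 quad mean [ 0.4698 -0.1706]
slot angle mod90 110 36.31
slot angle mod90 130 36.11
slot angle mod90 150 35.74
depth z 0.1298
```

View pics/wh1c.png

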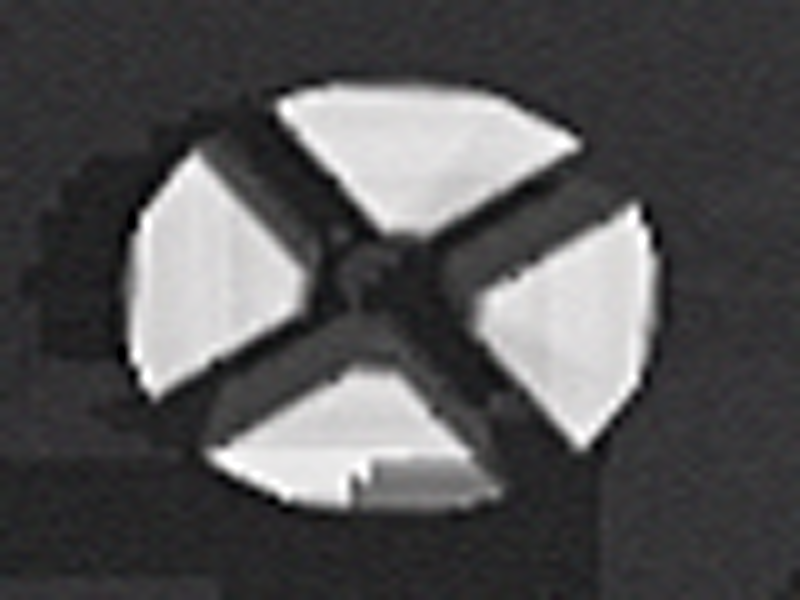

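Hub centre is about (0.470, −0.171) with the slot at about 36° (mod 90). The depth reading gives z = 0.130 and the radius comes out near 25 mm, both as specified. Next I'll move to look at the carrier.

arm_command --deltas '[{"xyz": [41.5, 1.0, 0], "turn": 0, "jaw": 0}, {"xyz": [41.5, 1.0, 0], "turn": 0, "jaw": 0}, {"xyz": [41.5, 1.0, 0], "turn": 0, "jaw": 0}, {"xyz": [41.5, 1.0, 0], "turn": 0, "jaw": 0}, {"xyz": [41.5, 1.0, 0], "turn": 0, "jaw": 0}]'

```text
clock: 1.78
position: [0.4692, -0.0073, 0.25]
ee_rot: [-2.225, -2.218, 0.002]
force: [1.3, 0.9, -0.6]
width: 1.0
```

```bash
python3 - <<'E'
from h import *
togo([.475,.2,.25],90)
E
```

```text
t 1.7833 pos [ 0.4692 -0.0073  0.25  ] yaw 89.83 tilt [-1.1e-03 -8.0e-04 -1.0e+00] F [ 1.3  0.9 -0.6] w 1.0 j7 [ 0.37  0.23 -0.56  1.89  0.14  1.06 -0.25]
delta cm [ 2.0728e+01  5.1500e-01 -1.6000e-02] turn -0.17
```

arm_command --deltas '[{"xyz": [20.7, 0.5, 0], "turn": 0, "jaw": 0}, {"xyz": [20.7, 0.5, 0], "turn": 0, "jaw": 0}, {"xyz": [20.7, 0.5, 0], "turn": 0, "jaw": 0}, {"xyz": [20.7, 0.5, 0], "turn": 0, "jaw": 0}, {"xyz": [20.7, 0.5, 0], "turn": 0, "jaw": 0}]'

```text
clock: 2.2
position: [0.4751, 0.1996, 0.2497]
ee_rot: [2.228, 2.214, -0.003]
force: [1.2, -0.5, -0.2]
width: 1.002
```

```bash
python3 - <<'E'
from h import *
togo([.475,.2,.25],90)
d=grab('wrist','wc1')
cv2.imwrite('pics/wc1b.png',cv2.resize(d['frame'],(800,600),interpolation=cv2.INTER_CUBIC)[:,:,::-1])
togo([.475,.2,.25],90)
E
```

```text
t 2.2 pos [0.4751 0.1996 0.2497] yaw 89.64 tilt [-8.0e-04 -1.9e-03 -1.0e+00] F [ 1.2 -0.5 -0.2] w 1.002 j7 [-0.    0.33 -0.64  1.79  0.22  1.1  -0.72]
delta cm [ 0.036 -0.013 -0.025] turn -0.36
t 2.25 pos [0.4738 0.209  0.2504] yaw 90.13 tilt [-2.0e-04  4.7e-03 -1.0e+00] F [0.5 8.2 1.7] w 0.999 j7 [-0.01  0.33 -0.65  1.79  0.22  1.1  -0.73]
delta cm [-0.901  0.117  0.037] turn 0.13
```

View pics/wc1b.png

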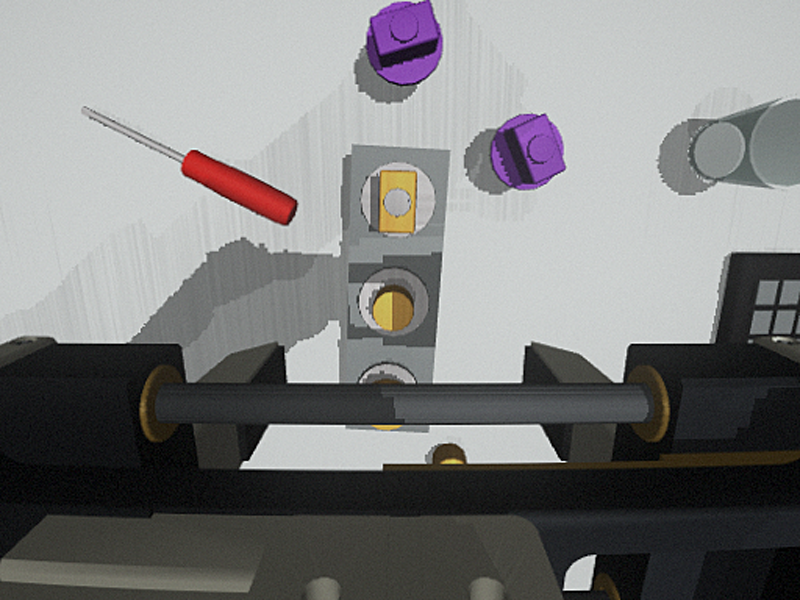

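The view shows the carrier's block at about (397,201) in the 800 px view (254,129 in the raw image), with its long side nearly along world y. The purple pieces stand clear of it. I'll measure it on the block-top plane, z = 0.098.

```bash
cat > car.py <<'E'
from h import *
import sys
def car(tag,u0,v0,z=.098,h=40):
    d=load(tag); hsv=cv2.cvtColor(d['frame'],cv2.COLOR_RGB2HSV)
    m=((hsv[:,:,0]>10)&(hsv[:,:,0]<32)&(hsv[:,:,1]>110)&(hsv[:,:,2]>60)).astype(np.uint8)
    k=np.zeros_like(m);k[v0-h:v0+h,u0-h:u0+h]=1
    c=max(cv2.findContours(m*k,cv2.RETR_EXTERNAL,cv2.CHAIN_APPROX_NONE)[0],key=cv2.contourArea)
    P=plane(d,c[:,0],z)[:,:2]
    r=cv2.minAreaRect((P*1000).astype(np.float32)); print('rect mm',np.round(r[0],1),np.round(r[1],1),round(r[2],2), 'px bbox',cv2.boundingRect(c))
    zz=bydepth(d,[(x,y) for y in range(v0-12,v0+12,4) for x in (u0-7,u0+7)]); print('depth z',zz[:,2].round(3))
    return r
if __name__=='__main__': car(sys.argv[1],int(sys.argv[2]),int(sys.argv[3]))
E
python3 car.py wc1 254 128
```

```text
rect mm [470.5 256.4] [38.8 23.5] 87.55 px bbox (242, 109, 25, 40)
depth z [0.098 0.098 0.098 0.099 0.101 0.098 0.1   0.101 0.101 0.1   0.097 0.098]
```

```bash
python3 - <<'E'
from h import *
d=load('wc1')
print('purple',bydepth(d,[(345,95),(338,110),(260,17),(355,100)]).round(3))
hsv=cv2.cvtColor(d['frame'],cv2.COLOR_RGB2HSV)
m=(hsv[:,:,0]>125)&(hsv[:,:,0]<160)&(hsv[:,:,1]>80)
v,u=np.nonzero(m);P=bydepth(d,np.c_[u,v]);P=P[P[:,2]>.03];print(P.min(0),P.max(0),P[P[:,1]<.32].min(0))
togo([.4705,.2564,.16],87.55)
E
```

```text
purple [[0.564 0.29  0.086]
 [0.558 0.275 0.083]
 [0.477 0.363 0.085]
 [0.576 0.285 0.082]]
[0.40053856 0.17430911 0.04716744] [0.59147027 0.38929746 0.38872296] [0.40053856 0.17430911 0.04716744]
t 2.25 pos [0.4738 0.209  0.2504] yaw 90.13 tilt [-2.0e-04  4.7e-03 -1.0e+00] F [0.5 8.2 1.7] w 0.999 j7 [-0.01  0.33 -0.65  1.79  0.22  1.1  -0.73]
delta cm [ 4.697 -0.318  9.063] turn 2.58
```

The purple tops are at z ≈ 0.088, below the gripper body's 0.135 at the grasp. I'll partly close the jaws to stay well clear of them.

arm_command --deltas '[{"xyz": [4.7, -0.3, 4], "turn": 2.6, "jaw": 110}, {"xyz": [4.7, -0.3, 8], "turn": 2.6, "jaw": 110}, {"xyz": [4.7, -0.3, 9], "turn": 2.6, "jaw": 110}, {"xyz": [4.7, -0.3, 9], "turn": 2.6, "jaw": 110}, {"xyz": [4.7, -0.3, 9], "turn": 2.6, "jaw": 110}]'

```text
clock: 2.67
position: [0.4705, 0.2543, 0.1598]
ee_rot: [-2.267, -2.169, 0.001]
force: [0.4, 0.0, 0.8]
width: 0.691
```

```bash
python3 - <<'E'
from h import *
d=grab('wrist','wc2')
cv2.imwrite('pics/wc2b.png',cv2.resize(d['frame'],(800,600),interpolation=cv2.INTER_CUBIC)[:,:,::-1])
togo([.4705,.2564,.088],87.55)
E
```

```text
t 2.7167 pos [0.4715 0.2547 0.1613] yaw 87.42 tilt [-4.0e-04  3.7e-03 -1.0e+00] F [0.6 0.4 0.1] w 0.642 j7 [-0.14  0.45 -0.61  1.86  0.31  0.93 -0.94]
delta cm [ 0.137 -0.104  7.328] turn -0.13
```

View pics/wc2b.png

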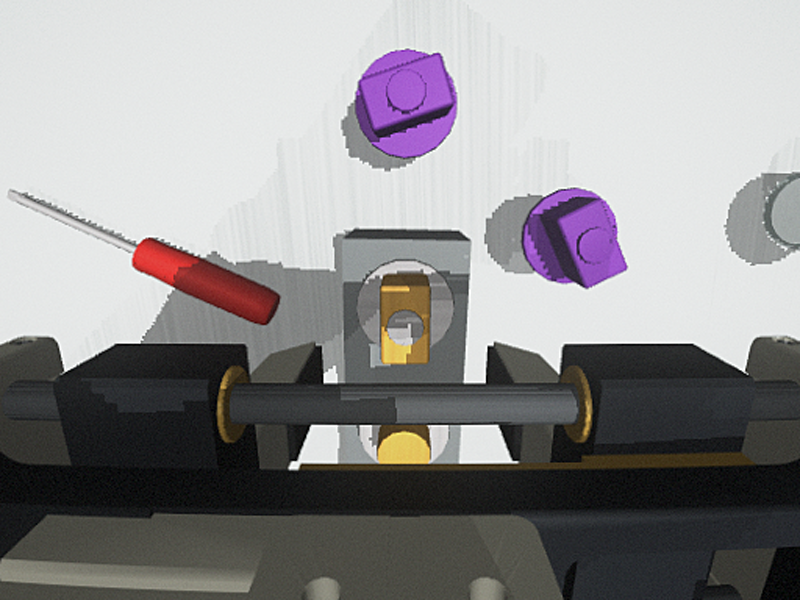

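The fingers straddle the block, whose disc is at (405,327) in the 800 px view. I'll cross-check the centre using the disc.

```bash
python3 - <<'E'
from h import *
print(plane(load('wc2'),[(259.2,209.3)],.101), plane(load('wc1'),[(254,129.5)],.101))
togo([.471,.256,.088],87.55)
E
```

```text
[[0.47072791 0.25680739 0.101     ]] [[0.47060413 0.25587443 0.101     ]]
t 2.7167 pos [0.4715 0.2547 0.1613] yaw 87.42 tilt [-4.0e-04  3.7e-03 -1.0e+00] F [0.6 0.4 0.1] w 0.642 j7 [-0.14  0.45 -0.61  1.86  0.31  0.93 -0.94]
delta cm [ 0.1   -0.052  7.328] turn -0.13
```

arm_command --deltas '[{"xyz": [0.15, -0.1, 3], "turn": 0, "jaw": 110}, {"xyz": [0.15, -0.1, 5.5], "turn": 0, "jaw": 110}, {"xyz": [0.15, -0.1, 6.8], "turn": 0, "jaw": 110}, {"xyz": [0.15, -0.1, 7.2], "turn": 0, "jaw": 110}, {"xyz": [0.15, -0.1, 7.2], "turn": 0, "jaw": 110}]'

```text
clock: 3.13
position: [0.4717, 0.2554, 0.0902]
ee_rot: [-2.272, -2.167, -0.004]
force: [0.9, -0.3, 0.4]
width: 0.568
```

```bash
python3 - <<'E'
from h import *
togo([.4705,.2564,.088],87.55)
E
```

```text
t 3.1333 pos [0.4717 0.2554 0.0902] yaw 87.3 tilt [ 7.0e-04  3.4e-03 -1.0e+00] F [ 0.9 -0.3  0.4] w 0.568 j7 [-0.19  0.54 -0.56  1.93  0.4   0.78 -1.01]
delta cm [ 0.097 -0.123  0.222] turn -0.25
```

arm_command --deltas '[{"xyz": [0.1, -0.1, 0.15], "turn": -0.2, "jaw": 110}, {"xyz": [0.1, -0.1, 0.15], "turn": -0.2, "jaw": 255}, {"xyz": [0.1, -0.1, 0.15], "turn": -0.2, "jaw": 255}, {"xyz": [0.1, -0.1, 0.15], "turn": -0.2, "jaw": 255}, {"xyz": [0.1, -0.1, 0.15], "turn": -0.2, "jaw": 255}]' --force 45

```text
clock: 3.55
position: [0.471, 0.2566, 0.0893]
ee_rot: [-2.268, -2.171, -0.006]
force: [0.3, -0.5, 0.4]
width: 0.329
```

arm_command --deltas '[{"xyz": [0, 0, 0], "turn": 0, "jaw": 255}, {"xyz": [0, 0, 0], "turn": 0, "jaw": 255}, {"xyz": [0, 0, 0], "turn": 0, "jaw": 255}, {"xyz": [0, 0, 0], "turn": 0, "jaw": 255}]' --force 45

```text
clock: 3.88
position: [0.4711, 0.2566, 0.0895]
ee_rot: [-2.268, -2.171, -0.006]
force: [-1.5, -1.7, 3.7]
width: 0.254
```

```bash
python3 - <<'E'
from h import *
togo([.4705,.2564,.088],87.55)
E
```

```text
t 3.8833 pos [0.4711 0.2566 0.0895] yaw 87.5 tilt [ 0.0017  0.0037 -1.    ] F [-1.5 -1.7  3.7] w 0.254 j7 [-0.19  0.54 -0.56  1.93  0.4   0.78 -1.01]
delta cm [-0.027 -0.056  0.149] turn -0.05
```

The opening is about 23.4 mm, which matches the 24 mm block. Now I'll lift.

arm_command --deltas '[{"xyz": [0, 0, -1.5], "turn": 0, "jaw": 255}, {"xyz": [0, 0, -4], "turn": 0, "jaw": 255}, {"xyz": [0, 0, -8], "turn": 0, "jaw": 255}, {"xyz": [0, 0, -12], "turn": 0, "jaw": 255}, {"xyz": [0, 0, -15.5], "turn": 0, "jaw": 255}]'

```text
clock: 4.3
position: [0.4704, 0.2562, 0.2465]
ee_rot: [-2.267, -2.172, -0.006]
force: [0.2, 0.4, -1.5]
width: 0.262
```

```bash
python3 - <<'E'
from h import *
togo([.47,-.1713,.245],126.1)
d=grab('wrist','wl1')
cv2.imwrite('pics/wl1b.png',cv2.resize(d['frame'],(800,600),interpolation=cv2.INTER_CUBIC)[:,:,::-1])
grab('side','sl1')
cv2.imwrite('pics/sl1b.png',cv2.resize(d['frame'],(800,600),interpolation=cv2.INTER_CUBIC)[:,:,::-1])
togo([.47,-.1713,.245],126.1)
E
```

```text
t 4.3 pos [0.4704 0.2562 0.2465] yaw 87.54 tilt [ 0.0014  0.0042 -1.    ] F [ 0.2  0.4 -1.5] w 0.262 j7 [-0.11  0.36 -0.65  1.75  0.24  1.1  -0.87]
delta cm [-4.2712e+01  1.7990e+00 -3.0000e-02] turn -38.56
t 4.4 pos [0.4729 0.2583 0.2501] yaw 87.51 tilt [ 0.0097  0.0085 -0.9999] F [ 0.1  0.3 -2. ] w 0.259 j7 [-0.11  0.36 -0.65  1.75  0.24  1.1  -0.87]
delta cm [-42.931   1.58    0.14 ] turn -38.59
```

View pics/wl1b.png

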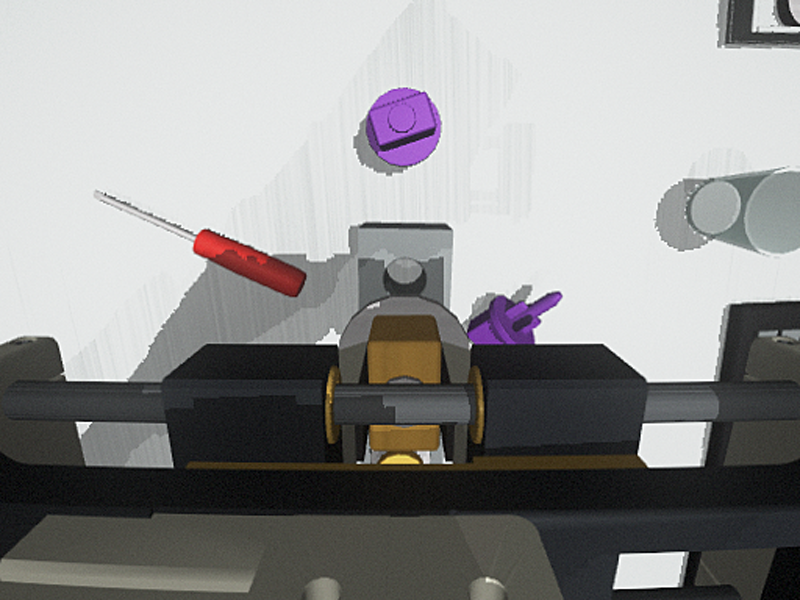

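View pics/sl1.png

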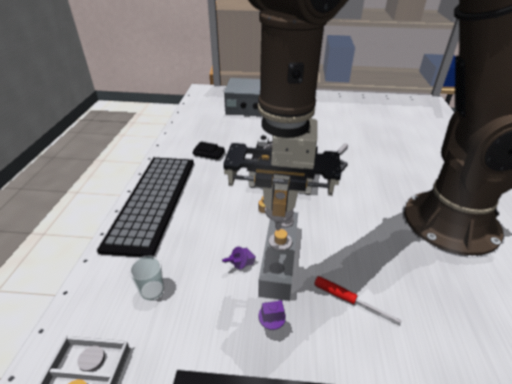

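The carrier is out of its hole and gripped squarely. However, the purple look-alike at about (530,310) in the 800 px view is now lying over. I'll find out when that happened before going on.

```bash
python3 - <<'E'
from h import *
def comps(tag):
    d=load(tag);hsv=cv2.cvtColor(d['frame'],cv2.COLOR_RGB2HSV)
    m=((hsv[:,:,0]>125)&(hsv[:,:,0]<160)&(hsv[:,:,1]>80)).astype(np.uint8)
    n,l,st,ce=cv2.connectedComponentsWithStats(m)
    for i in range(1,n):
        if st[i,4]<60: continue
        v,u=np.nonzero(l==i);P=bydepth(d,np.c_[u,v]);P=P[d['depth'][v,u]>0]
        t=P[:,2]>np.percentile(P[:,2],97)-.006
        print(tag,st[i].tolist(),'zmin/max',np.percentile(P[:,2],[2,98]).round(3),'top centroid',P[t].mean(0).round(3),'xy range',np.percentile(P,3,0).round(3)[:2],np.percentile(P,97,0).round(3)[:2])
for t in('scene0','side0','wc1','wc2','wl1','sl1'):comps(t)
o=np.zeros((600,800,3),np.uint8)
for i,(t,(v,u)) in enumerate([('scene0',(120,300)),('side0',(250,200)),('wc2',(110,310)),('sl1',(235,200))]):
    f=load(t)['frame'][v:v+75,u:u+100]; o[(i//2)*300:(i//2)*300+300,(i%2)*400:(i%2)*400+400]=cv2.resize(f,(400,300),interpolation=cv2.INTER_CUBIC)
cv2.imwrite('pics/purp.png',o[:,:,::-1])
E
```

```text
scene0 [313, 132, 17, 26, 261] zmin/max [0.014 0.087] top centroid [0.478 0.361 0.084] xy range [0.461 0.34 ] [0.498 0.374]
scene0 [325, 150, 19, 29, 263] zmin/max [0.012 0.087] top centroid [0.568 0.288 0.084] xy range [0.546 0.266] [0.588 0.308]
side0 [219, 263, 24, 31, 493] zmin/max [0.049 0.087] top centroid [0.564 0.295 0.084] xy range [0.544 0.277] [0.587 0.317]
side0 [258, 298, 26, 30, 597] zmin/max [0.049 0.088] top centroid [0.476 0.368 0.084] xy range [0.454 0.355] [0.497 0.39 ]
wc1 [234, 0, 49, 55, 2053] zmin/max [0.05  0.088] top centroid [0.475 0.362 0.085] xy range [0.453 0.34 ] [0.497 0.384]
wc1 [314, 73, 48, 48, 1582] zmin/max [0.05  0.088] top centroid [0.564 0.29  0.085] xy range [0.542 0.267] [0.585 0.312]
wc2 [228, 32, 64, 69, 3456] zmin/max [0.051 0.088] top centroid [0.476 0.363 0.085] xy range [0.454 0.34 ] [0.497 0.386]
wc2 [334, 121, 67, 64, 2773] zmin/max [0.05  0.088] top centroid [0.563 0.291 0.085] xy range [0.541 0.269] [0.582 0.313]
wl1 [235, 56, 47, 50, 1747] zmin/max [0.05  0.088] top centroid [0.474 0.366 0.084] xy range [0.452 0.342] [0.497 0.388]
wl1 [299, 187, 61, 34, 1182] zmin/max [0.012 0.299] top centroid [0.492 0.29  0.297] xy range [0.505 0.191] [0.588 0.258]
sl1 [223, 247, 32, 22, 375] zmin/max [0.01  0.049] top centroid [0.563 0.214 0.046] xy range [0.531 0.184] [0.585 0.232]
sl1 [259, 300, 26, 30, 589] zmin/max [0.049 0.088] top centroid [0.473 0.371 0.084] xy range [0.452 0.36 ] [0.495 0.392]
```

View pics/purp.png

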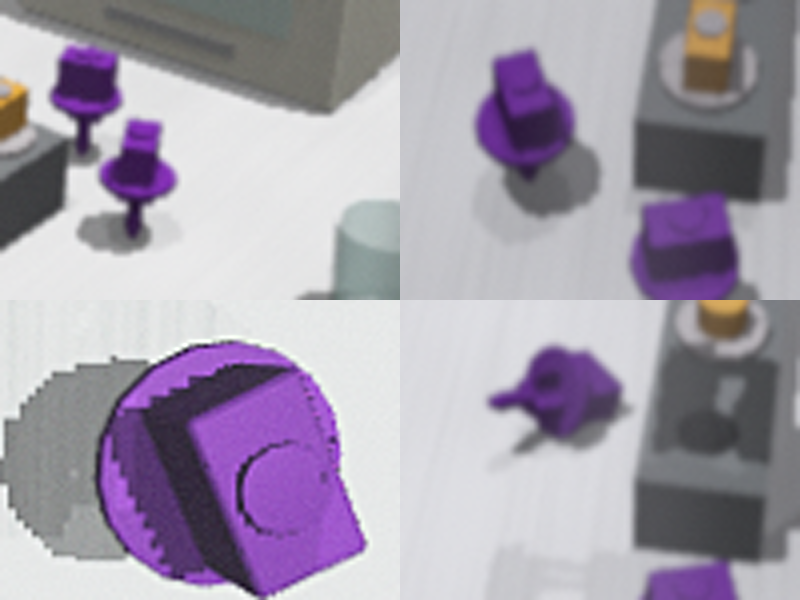

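The purple piece was still standing at 2.7 s. It toppled in place during my grasp or lift, towards −y, and now lies at about (0.56, 0.21), clear of the work. The arm only works tool-down, so I cannot stand it up again, and the task says to leave it alone. I'll go on and report it. Next I'll check how the carrier sits in the hand, then carry it to the hub.

```bash
python3 - <<'E'
from h import *
d=load('wl1');hsv=cv2.cvtColor(d['frame'],cv2.COLOR_RGB2HSV)
p=np.array([.4704,.2562,.2465]);a=np.radians(87.54)
X=np.array([np.cos(a),np.sin(a)]);Y=np.array([np.sin(a),-np.cos(a)])
m=(hsv[:,:,0]>10)&(hsv[:,:,0]<32)&(hsv[:,:,1]>110)
for v in (208,216,224,232,240,275,282):
    u=np.nonzero(m[v,225:290])[0]+225
    if len(u)<5: continue
    P=plane(d,[(u.min(),v),(u.max()+1,v)],.2465-.0755+.084)[:,:2]-p[:2]
    print(v,u.min(),u.max(),'toolx',(P@X*1e3).round(1),'tooly',(P@Y*1e3).round(1))
g=d['frame'];
# front edge column profile
uu=np.nonzero(m[:,258])[0];print(uu)
for v in (uu.min(),uu.max()+1): print('toolx',((plane(d,[(258,v)],.255)[0,:2]-p[:2])@X*1e3).round(1))
togo([.47,-.1713,.245],126.1)
E
```

```text
208 238 278 toolx [25.1 25. ] tooly [-10.2   9.7]
216 236 281 toolx [21.  20.9] tooly [-11.3  11.2]
224 235 282 toolx [16.8 16.8] tooly [-11.9  11.8]
232 235 282 toolx [12.5 12.5] tooly [-12.   11.9]
240 236 281 toolx [8.2 8.2] tooly [-11.5  11.5]
275 236 280 toolx [-11.5 -11.5] tooly [-12.   11.4]
282 233 280 toolx [-15.6 -15.7] tooly [-13.6  11.5]
[202 203 204 205 206 207 208 209 210 211 212 213 214 215 216 217 218 219
 220 221 222 223 224 225 226 227 228 229 230 231 232 233 234 235 236 237
 238 239 274 275 276 277 278 279 280 281 282 283 284 285 286 287 288 289
 290 291 292 293 294 295 296 297 298 299 300 301 310 317]
toolx 28.1
toolx -38.1
t 4.4 pos [0.4729 0.2583 0.2501] yaw 87.51 tilt [ 0.0097  0.0085 -0.9999] F [ 0.1  0.3 -2. ] w 0.259 j7 [-0.11  0.36 -0.65  1.75  0.24  1.1  -0.87]
delta cm [-42.931   1.58    0.14 ] turn -38.59
```

arm_command --deltas '[{"xyz": [-42.8, 1.6, 0.1], "turn": -38.6, "jaw": 255}, {"xyz": [-42.8, 1.6, 0.1], "turn": -38.6, "jaw": 255}, {"xyz": [-42.8, 1.6, 0.1], "turn": -38.6, "jaw": 255}, {"xyz": [-42.8, 1.6, 0.1], "turn": -38.6, "jaw": 255}, {"xyz": [-42.8, 1.6, 0.1], "turn": -38.6, "jaw": 255}]'

```text
clock: 4.82
position: [0.4705, 0.069, 0.2441]
ee_rot: [1.579, 2.713, 0.015]
force: [0.5, -0.7, -1.1]
width: 0.261
```

```bash
python3 - <<'E'
from h import *
togo([.47,-.1713,.245],126.1)
E
```

```text
t 4.8167 pos [0.4705 0.069  0.2441] yaw 119.6 tilt [ 0.0074  0.007  -0.9999] F [ 0.5 -0.7 -1.1] w 0.261 j7 [ 0.35  0.27 -0.73  1.89  0.21  1.05  0.05]
delta cm [-20.871 -11.914  -0.262] turn -6.50
```

arm_command --deltas '[{"xyz": [-20.9, -11.9, -0.2], "turn": -6.5, "jaw": 255}, {"xyz": [-20.9, -11.9, -0.2], "turn": -6.5, "jaw": 255}, {"xyz": [-20.9, -11.9, -0.2], "turn": -6.5, "jaw": 255}, {"xyz": [-20.9, -11.9, -0.2], "turn": -6.5, "jaw": 255}, {"xyz": [-20.9, -11.9, -0.2], "turn": -6.5, "jaw": 255}]'

```text
clock: 5.23
position: [0.4695, -0.1346, 0.2438]
ee_rot: [1.422, 2.798, 0.014]
force: [1.0, 0.9, -1.0]
width: 0.258
```

```bash
python3 - <<'E'
from h import *
togo([.47,-.1713,.245],126.1)
E
```

```text
t 5.2333 pos [ 0.4695 -0.1346  0.2438] yaw 126.11 tilt [ 0.0065  0.007  -1.    ] F [ 1.   0.9 -1. ] w 0.258 j7 [ 0.71  0.29 -0.66  1.86  0.19  1.05  0.61]
delta cm [-2.993 -2.123 -0.149] turn 0.01
```

arm_command --deltas '[{"xyz": [-3.0, -2.1, -0.1], "turn": 0, "jaw": 255}, {"xyz": [-3.0, -2.1, -0.1], "turn": 0, "jaw": 255}, {"xyz": [-3.0, -2.1, -0.1], "turn": 0, "jaw": 255}, {"xyz": [-3.0, -2.1, -0.1], "turn": 0, "jaw": 255}]'

```text
clock: 5.57
position: [0.4698, -0.1707, 0.2438]
ee_rot: [1.424, 2.799, 0.015]
force: [-0.3, 0.5, -1.1]
width: 0.253
```

```bash
python3 - <<'E'
from h import *
togo([.4697,-.1717,.245],126.1)
for n in('scene','side','wrist'): grab(n,n+'2')
togo([.4697,-.1717,.245],126.1)
o=np.zeros((600,800,3),np.uint8)
f=load('scene2')['frame'][130:280,120:260];o[:,:400]=cv2.resize(f,(400,428),interpolation=cv2.INTER_CUBIC)[:600] if 0 else cv2.resize(f,(400,600))
f=load('side2')['frame'][60:210,225:340];o[:,400:]=cv2.resize(f,(400,600))
cv2.imwrite('pics/m2.png',o[:,:,::-1])
E
```

```text
t 5.5667 pos [ 0.4698 -0.1707  0.2438] yaw 126.09 tilt [ 0.0055  0.0081 -1.    ] F [-0.3  0.5 -1.1] w 0.253 j7 [ 0.76  0.3  -0.64  1.84  0.2   1.06  0.68]
delta cm [-0.073 -0.07  -0.124] turn -0.01
t 5.7167 pos [ 0.4703 -0.1696  0.2443] yaw 126.25 tilt [ 0.0063  0.0074 -1.    ] F [-0.5  0.1 -1.9] w 0.259 j7 [ 0.76  0.3  -0.64  1.84  0.2   1.06  0.68]
delta cm [-0.135 -0.172 -0.067] turn 0.15
```

View pics/m2.png

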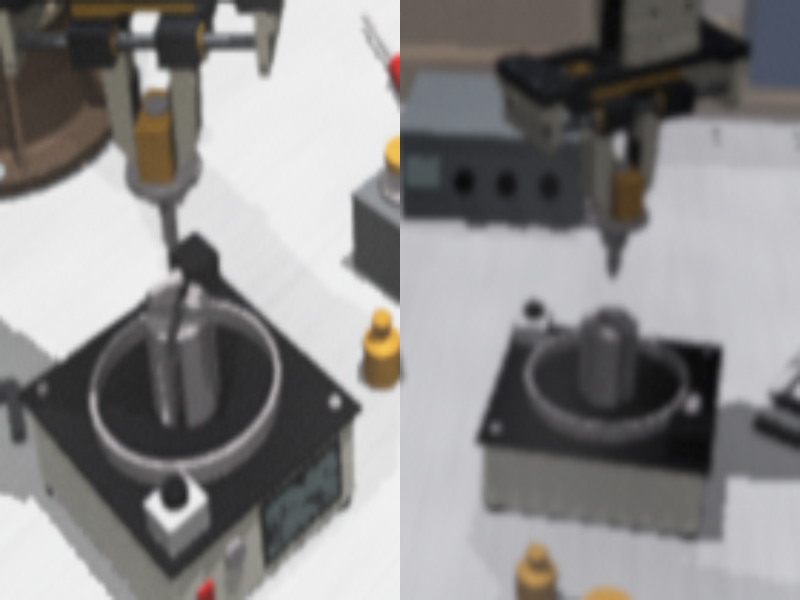

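View pics/wrist2.png

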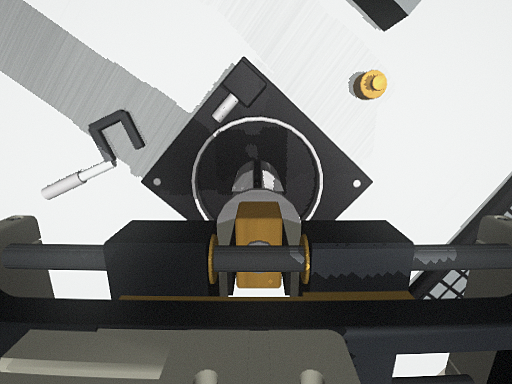

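Scene and side views show the carrier hanging over the hub. In the wrist view the hub's slot appears at (264,178), in line with the tool. I'll check the lateral error from the slot and from the steel ring (top at z = 0.084).

```bash
cat > ring.py <<'E'
from h import *
import sys
d=load(sys.argv[1]); c0=np.array([.470,-.171])
g=cv2.cvtColor(d['frame'],cv2.COLOR_RGB2GRAY)
v,u=np.mgrid[0:384,0:512];px=np.c_[u.ravel(),v.ravel()];P=plane(d,px,.084)[:,:2];D=np.hypot(*(P-c0).T)
Z=bydepth(d,px)
k=(D>.064)&(D<.078)&(g.ravel()>140)&(abs(Z[:,2]-.084)<.006)
Q=P[k];A=np.c_[2*Q,np.ones(len(Q))];s=np.linalg.lstsq(A,(Q**2).sum(1),rcond=None)[0]
print('ring n',k.sum(),'centre',s[:2].round(4),'r',np.sqrt(s[2]+s[:2]@s[:2]).round(4))
E
python3 ring.py wh1; python3 ring.py wrist2
python3 - <<'E'
from h import *
d=load('wrist2');g=cv2.cvtColor(d['frame'],cv2.COLOR_RGB2GRAY)
print(g[165:188:4,235:292])
cv2.imwrite('pics/w2c.png',cv2.resize(d['frame'][140:230,200:320],(800,600),interpolation=cv2.INTER_CUBIC)[:,:,::-1])
E
```

```text
ring n 1305 centre [ 0.4703 -0.1713] r 0.0696
ring n 839 centre [ 0.4701 -0.1715] r 0.0697
[[ 29  24  31  34  26  32  24  35  56  63  62  62  62  63  70  60  57  53
   52  33  25  27  26  29  28  36  50  54  56  63  61  65  76  97  98  72
   53  37  29  30  33  30  34  33  34  29  35  33  31  32  31  48  54  56
   51  51  52]
 [ 33  31  27  26  51  62  61  55  61  61  64  65  61  62  60  43  50  52
   56  24  31  28  26  28  22  32  54  50  36  41  56  55  56  64  74  69
   58  67  59  65  38  29  34  28  30  34  31  35  31  35  29  33  46  51
   50  52  51]
 [ 23  21 100  56  58  56  57  57  79 102 105 111 123 118 114 115 124  98
   48  27  24  26  21  29  21  36  42  82 233 216 215 221 219 225 206 118
   74  56  52  62  55  58  44  29  32  33  34  26  31  30  30  45  52  52
   52  51  47]
 [ 47  61  56  67  84 106 122 115 112 115 115 117 119 115 117 119 121  95
   51  31  30  33  29  27  30  30  43  90 252 224 217 214 212 216 210 213
  217 229 229  85  79  68  51  59  35  29  32  33  31  28  51  52  51  48
   49  48  52]
 [ 65  81 112 119 113 113 116 116 112 126 117 115 116 113 113 110 111 109
   57  16  16  16  18  19  23  20  45  92 102 234 222 219 219 221 221 223
  218 227  87 105 109 116 118 116 107  44  27  26  31  30  29  44  46  55
   54  50  56]
 [115 110 114 112 112 115 117 123 120 113 121 115 112 110 114 113 120 112
   46  21  19  21  21  27  27  22  44  94 112 207 226 216 209 208 216 219
  220 225 194  99 112 114 119 111 112 118 102  31  20  33  31  66  54  53
   51  57  56]]
```

View pics/w2c.png

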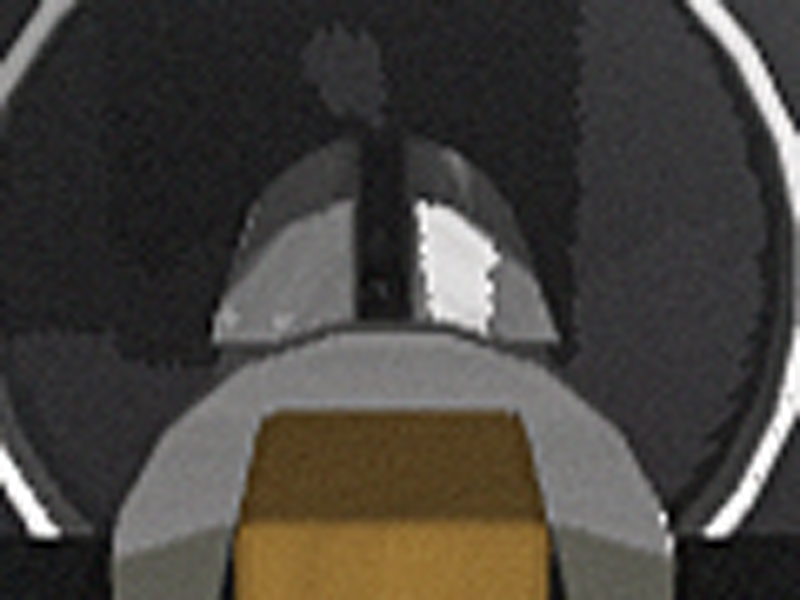

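```bash
python3 - <<'E'
from h import *
d=load('wrist2')
P=plane(d,[(257.8,173),(257.6,183)],.13)[:,:2]; v=P[0]-P[1]; print(P,np.degrees(np.arctan2(v[1],v[0])))
a=np.radians(126.1);Y=np.array([np.sin(a),-np.cos(a)])
c=np.array([.4702,-.1714]);print('slot offset tool y mm',(P-c)@Y*1e3)
s=observe();R=Ro.from_rotvec(s['ee_rot']).as_matrix()
# put point 46mm above foot... aim mid stem (40mm below TCP) on hub axis
p=c-R[:2,2]*.045; print('target',p)
togo([p[0],p[1],.215],126.1)
E
```

```text
[[ 0.45814893 -0.15403964]
 [ 0.46351487 -0.16167908]] 125.08422268653052
slot offset tool y mm [0.49151608 0.32601623]
target [ 0.46991764 -0.17173511]
t 5.7167 pos [ 0.4703 -0.1696  0.2443] yaw 126.25 tilt [ 0.0063  0.0074 -1.    ] F [-0.5  0.1 -1.9] w 0.259 j7 [ 0.76  0.3  -0.64  1.84  0.2   1.06  0.68]
delta cm [-0.158 -0.185  2.933] turn 0.15
```

arm_command --deltas '[{"xyz": [-0.16, -0.18, 1], "turn": 0.1, "jaw": 255}, {"xyz": [-0.16, -0.18, 2.5], "turn": 0.1, "jaw": 255}, {"xyz": [-0.16, -0.18, 3.2], "turn": 0.1, "jaw": 255}, {"xyz": [-0.16, -0.18, 3.2], "turn": 0.1, "jaw": 255}, {"xyz": [-0.16, -0.18, 3.2], "turn": 0.1, "jaw": 255}]'

```text
clock: 6.13
position: [0.4698, -0.1712, 0.2119]
ee_rot: [1.421, 2.801, 0.015]
force: [0.5, -0.2, -0.4]
width: 0.257
```

```bash
cat > st.py <<'E'
from h import *
s=observe();R=Ro.from_rotvec(s['ee_rot']).as_matrix()
c=np.array([.4702,-.1714]);p=c-R[:2,2]*.045
togo([p[0],p[1],.1605],126.1)
print('foot z~',(s['position'][2]-.0755).round(4),'off mm',((s['position'][:2]-p)*1e3).round(2))
E
python3 st.py
```

```text
t 6.1333 pos [ 0.4698 -0.1712  0.2119] yaw 126.21 tilt [ 0.0052  0.008  -1.    ] F [ 0.5 -0.2 -0.4] w 0.257 j7 [ 0.75  0.34 -0.63  1.88  0.23  0.99  0.65]
delta cm [-0.074 -0.062  5.141] turn 0.11
foot z~ 0.1364 off mm [-0.21  0.55]
```

arm_command --deltas '[{"xyz": [-0.06, -0.06, 0.6], "turn": 0.1, "jaw": 255}, {"xyz": [-0.06, -0.06, 1.2], "turn": 0.1, "jaw": 255}, {"xyz": [-0.06, -0.06, 1.7], "turn": 0.1, "jaw": 255}, {"xyz": [-0.06, -0.06, 2.2], "turn": 0.1, "jaw": 255}, {"xyz": [-0.06, -0.06, 2.6], "turn": 0.1, "jaw": 255}]'

```text
clock: 6.55
position: [0.4698, -0.1718, 0.1854]
ee_rot: [1.423, 2.8, 0.015]
force: [-0.5, -0.6, -2.0]
width: 0.258
```

```bash
python3 st.py
```

```text
t 6.55 pos [ 0.4698 -0.1718  0.1854] yaw 126.11 tilt [ 0.0052  0.0081 -1.    ] F [-0.5 -0.6 -2. ] w 0.258 j7 [ 0.74  0.37 -0.62  1.91  0.25  0.94  0.63]
delta cm [-0.014 -0.     2.486] turn 0.01
foot z~ 0.1099 off mm [-0.21 -0.09]
```

The stem is 20 mm into the bore with no side load. Next are the splines.

arm_command --deltas '[{"xyz": [0, 0, 0.4], "turn": 0, "jaw": 255}, {"xyz": [0, 0, 0.7], "turn": 0, "jaw": 255}, {"xyz": [0, 0, 1.0], "turn": 0, "jaw": 255}, {"xyz": [0, 0, 1.3], "turn": 0, "jaw": 255}, {"xyz": [0, 0, 1.4], "turn": 0, "jaw": 255}]'

```text
clock: 6.97
position: [0.4699, -0.1716, 0.171]
ee_rot: [1.423, 2.8, 0.015]
force: [0.9, -0.2, -0.5]
width: 0.262
```

```bash
python3 st.py
```

```text
t 6.9667 pos [ 0.4699 -0.1716  0.171 ] yaw 126.11 tilt [ 0.0052  0.0083 -1.    ] F [ 0.9 -0.2 -0.5] w 0.262 j7 [ 0.73  0.39 -0.61  1.93  0.27  0.9   0.61]
delta cm [-0.021 -0.014  1.05 ] turn 0.01
foot z~ 0.0955 off mm [-0.07  0.16]
```

The splines are meshed, with the foot about 34 mm below the hub's top face and no contact force. Now I'll push against the ejector.

arm_command --deltas '[{"xyz": [0, 0, 0.3], "turn": 0, "jaw": 255}, {"xyz": [0, 0, 0.6], "turn": 0, "jaw": 255}, {"xyz": [0, 0, 0.8], "turn": 0, "jaw": 255}, {"xyz": [0, 0, 1.0], "turn": 0, "jaw": 255}, {"xyz": [0, 0, 1.0], "turn": 0, "jaw": 255}]'

```text
clock: 7.38
position: [0.4702, -0.1716, 0.161]
ee_rot: [1.423, 2.799, 0.016]
force: [0.0, -0.4, 4.6]
width: 0.258
```

```bash
python3 st.py
```

```text
t 7.3833 pos [ 0.4702 -0.1716  0.161 ] yaw 126.1 tilt [ 0.0057  0.0082 -1.    ] F [ 0.  -0.4  4.6] w 0.258 j7 [ 0.72  0.4  -0.61  1.94  0.28  0.88  0.6 ]
delta cm [ 0.002 -0.027  0.047] turn 0.00
foot z~ 0.0855 off mm [0.23 0.14]
```

arm_command --deltas '[{"xyz": [0, 0, 0.1], "turn": 0, "jaw": 255}, {"xyz": [0, 0, 0.2], "turn": 0, "jaw": 255}, {"xyz": [0, 0, 0.25], "turn": 0, "jaw": 255}, {"xyz": [0, 0, 0.25], "turn": 0, "jaw": 255}]' --force 55

```text
clock: 7.72
position: [0.4703, -0.1716, 0.1595]
ee_rot: [1.423, 2.799, 0.014]
force: [-4.1, 0.5, 15.7]
width: 0.26
```

```bash
python3 st.py
```

```text
t 7.7167 pos [ 0.4703 -0.1716  0.1595] yaw 126.11 tilt [ 0.006   0.0073 -1.    ] F [-4.1  0.5 15.7] w 0.26 j7 [ 0.72  0.4  -0.61  1.94  0.28  0.88  0.6 ]
delta cm [ 0.014 -0.038 -0.096] turn 0.01
foot z~ 0.084 off mm [0.39 0.12]
```

arm_command --deltas '[{"xyz": [0, 0, 0.15], "turn": 0, "jaw": 255}, {"xyz": [0, 0, 0.2], "turn": 0, "jaw": 255}, {"xyz": [0, 0, 0.2], "turn": 0, "jaw": 255}, {"xyz": [0, 0, 0.2], "turn": 0, "jaw": 255}]'

```text
clock: 8.05
position: [0.4703, -0.1716, 0.1595]
ee_rot: [1.422, 2.798, 0.013]
force: [-8.4, 0.9, 28.0]
width: 0.256
```

```bash
python3 st.py; python3 - <<'E'
from h import *
for n in('scene','side','wrist'): grab(n,n+'3')
o=np.zeros((600,800,3),np.uint8)
o[:,:400]=cv2.resize(load('scene3')['frame'][150:270,135:235],(400,600),interpolation=cv2.INTER_CUBIC)
o[:,400:]=cv2.resize(load('side3')['frame'][90:190,240:330],(400,600),interpolation=cv2.INTER_CUBIC)
cv2.imwrite('pics/m3.png',o[:,:,::-1])
E
python3 st.py
```

```text
t 8.05 pos [ 0.4703 -0.1716  0.1595] yaw 126.1 tilt [ 0.0062  0.0058 -1.    ] F [-8.4  0.9 28. ] w 0.256 j7 [ 0.72  0.4  -0.61  1.94  0.28  0.88  0.6 ]
delta cm [ 0.018 -0.037 -0.105] turn 0.00
foot z~ 0.084 off mm [0.42 0.08]
t 8.2 pos [ 0.4704 -0.1716  0.1595] yaw 126.1 tilt [ 0.0063  0.0058 -1.    ] F [-8.7  2.  28.3] w 0.259 j7 [ 0.72  0.4  -0.61  1.94  0.28  0.88  0.6 ]
delta cm [ 0.021 -0.039 -0.103] turn 0.00
foot z~ 0.084 off mm [0.44 0.07]
```

View pics/m3.png

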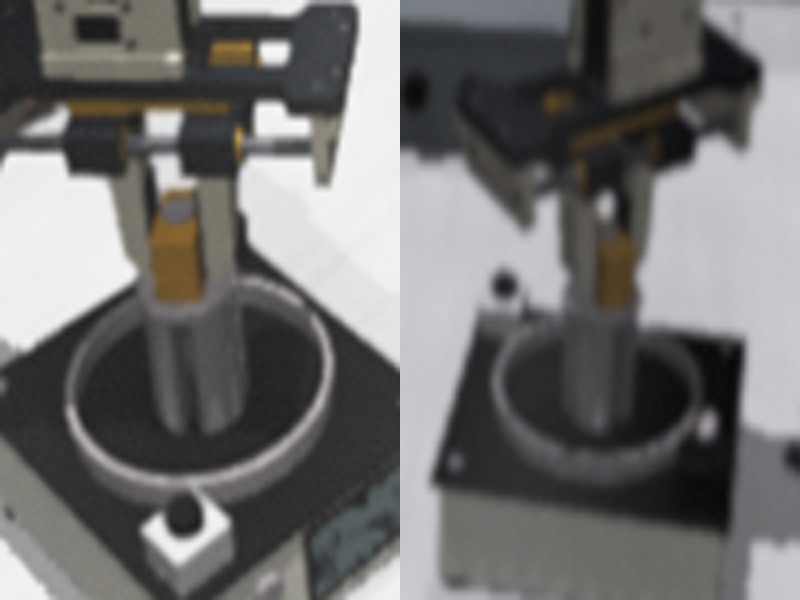

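View pics/wrist3.png

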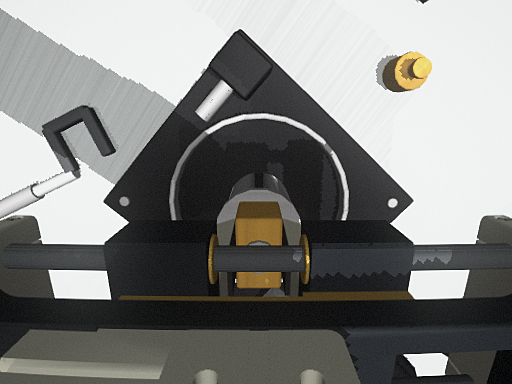

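View pics/scene3.png

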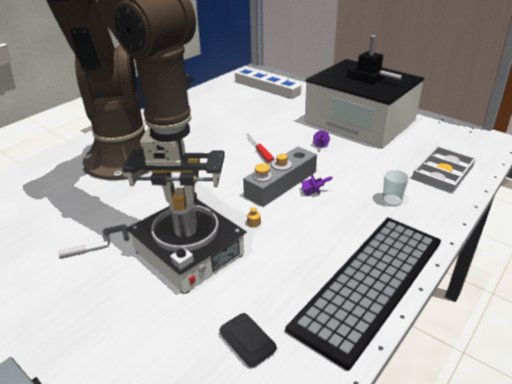

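```bash
python3 - <<'E'
from h import *
d=load('wrist3')
print('flange z (expect .136)',bydepth(d,[(u,v) for v in (196,199) for u in (245,252,259,266,273)])[:,2].round(4))
print('block/disc',bydepth(d,[(260,224),(250,226),(270,228)])[:,2].round(4))
print('round/mushroom scene0',bydepth(load('scene0'),[(262,169),(282,159)]).round(3).tolist(),'scene3',bydepth(load('scene3'),[(262,169),(282,159)]).round(3).tolist())
o=np.zeros((600,800,3),np.uint8)
o[:,:400]=cv2.resize(load('scene3')['frame'][120:210,280:340],(400,600),interpolation=cv2.INTER_CUBIC)
o[:,400:]=cv2.resize(load('side3')['frame'][200:340,210:310],(400,600),interpolation=cv2.INTER_CUBIC)
cv2.imwrite('pics/p3.png',o[:,:,::-1])
cv2.imwrite('pics/w3c.png',cv2.resize(d['frame'][160:235,205:305],(800,600),interpolation=cv2.INTER_CUBIC)[:,:,::-1])
E
```

```text
flange z (expect .136) [0.1365 0.1354 0.1359 0.1358 0.1357 0.1355 0.1348 0.136  0.1369 0.136 ]
block/disc [0.1678 0.168  0.1683]
round/mushroom scene0 [[0.468, 0.098, 0.091], [0.475, 0.173, 0.087]] scene3 [[0.467, 0.099, 0.09], [0.477, 0.17, 0.089]]
```

View pics/p3.png

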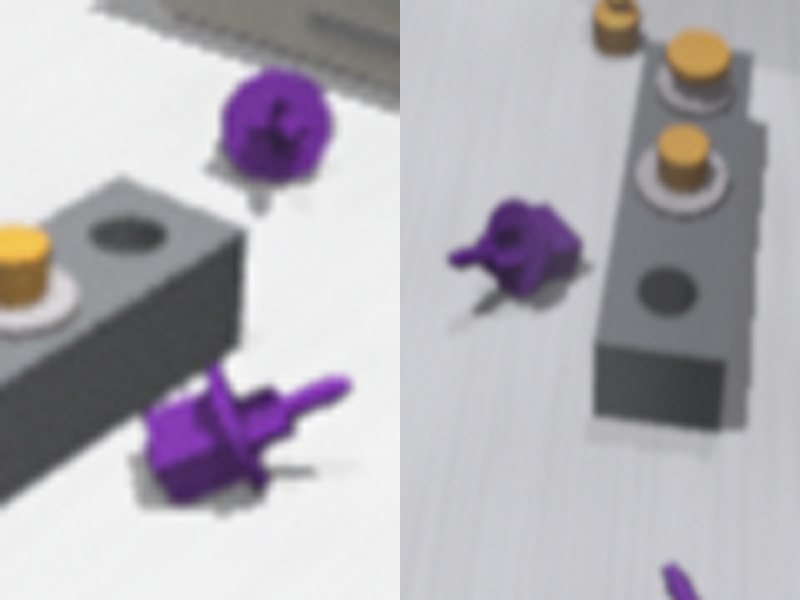

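View pics/w3c.png

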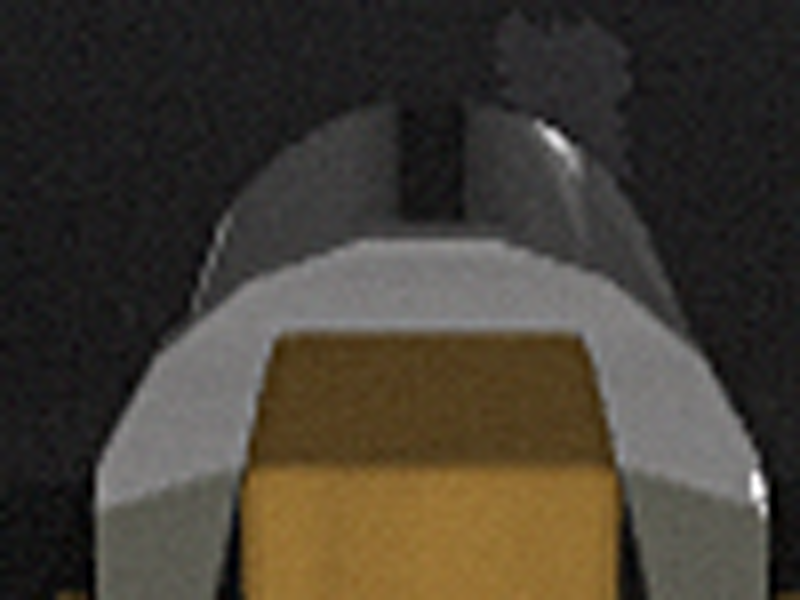

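The flange top reads z = 0.136, which is home, and the press is steady at 28 N. The round and mushroom pieces in the rack have not moved. The second purple piece has now fallen as well, with the arm far away, so these pieces seem to topple on their own narrow stems. Handing in.

```bash
python3 - <<'E'
from h import *
s=observe();print(s['clock'],s['force'].round(1),s['position'].round(4));print(sign_off())
E
```

```text
8.2 [-8.7  2.  28.3] [ 0.4704 -0.1716  0.1595]
the job is handed in; nothing more can be done
None
```

The carrier is fully home in the hub, still gripped and pressed down, and the job was handed in at 8.2 s. Both purple look-alikes are now lying on their sides.

**What I did:** I gripped the brass block across its 24 mm, lifted the carrier out of the rack and turned it to the hub's cross slot (about 36°). I then lowered it through the bore and splines and pressed it down against the ejector.

**Last checks:**
- **Seating:** The flange top measures z ≈ 0.136 m, the value expected when home. The foot works out at 0.084 m, also as expected.
- **Push and grip:** The downward push is steady at about 28 N with no further movement, plus about 9 N sideways. The jaw opening is about 23.5 mm, so the block is still held.
- **Alignment:** The tool is tilted about 0.5°. The moves I can command do not correct tilt.
- **Other rack pieces:** The round and mushroom pieces are where they were, to within about 3 mm.

**What went wrong:** The purple look-alike nearer the keyboard toppled during my grasp or lift. I saw no clear contact force, but I cannot rule out that the gripper brushed it. The second one fell later, while the arm was at or on its way to the hub. I never meant to touch either, and with a tool-down arm I could not stand them up again. Both are still on the table.

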